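# Unpack the home-cinema projector onto its alignment base

### The job

Fold the carton's two half-closed top flaps right back, until both lean well outwards past upright, and then lift the projector out and carry it upright to the metal alignment base. Set it down gently so that its three ball feet sit fully home in the cone, the groove and the flat seat, and let go; leave the flaps folded back and the other things on the table where they are.

Things in the scene. Friction and masses are not known exactly. Their poses are not given: they have to be found in the camera images.
- carton: Brown cardboard carton fixed to the table, 220 (x) x 150 (y) x 130 mm high, walls and floor 4 mm; x points within 25 degrees of +y (robot's left). Origin: centre of underside. Stands left or right of the base. Outer flaps on the long +-y sides are fixed, hanging outside, 25 mm out. White foam inside: 35 mm high at the ends, 25 mm along the sides. Two inner flaps half cover the top.
- flap_lens (a joint): Inner flap at the carton's +x end: 75 mm from hinge to free edge, 144 wide, 4 thick, 30 g. Hinge at carton x = +110, z = 130 mm, along carton y. 0 = flat shut, grows opening: 1.57 upright, 3.14 flat outwards, stop 3.3. Starts sprung up 0.3 to 0.7, leaving a gap of 70 mm or more between the free edges. Its stiff crease (0.03 N m) stays where it is left.
- flap_rear (a joint): The same flap on the carton's -x end; hinge line at carton x = -110 mm, z = 130 mm. Same values and behaviour: 0 flat shut, 1.57 upright, over 1.57 leaning outwards; starts 0.3 to 0.7.
- flap_lens_edge (a point): Middle of the free edge of flap_lens (mid-thickness).
- flap_rear_edge (a point): Middle of the free edge of flap_rear (mid-thickness).
- projector: Grey projector in the carton on three steel ball feet, 0.6 to 0.9 kg, lens (+x) towards carton +x. Case 140 (x) x 100 (y), z = 15 to 75 mm. Origin: below the case's centre, level with the balls' undersides. It stands on the carton's floor (4 mm up), about 4 mm of play in the foam. Mass centre is below the middle of its handle.
- handle (a point): Centre of the black carrying handle's bar, projector (0, 0, 103) mm. The bar runs along projector y: 16 mm thick in x, 14 mm in z, 92 mm long, 68 mm clear between its posts, 21 mm clear above the case.
- foot_cone (a point): Centre of the 16 mm ball foot that belongs in the cone: projector (50, 38, 8) mm, lens end, left.
- foot_groove (a point): Centre of the ball foot that belongs in the groove: projector (50, -38, 8) mm.
- foot_flat (a point): Centre of the ball foot that belongs on the flat seat: projector (-50, 0, 8) mm, rear.
- base: Aluminium plate fixed to the table, 170 (x) x 135 (y), top 14 mm up, with three polished low-friction steel seats set out like the projector's feet. Origin: centre of underside. Its x (cone-and-groove end = lens end) points within 25 degrees of +y. Home: projector origin straight above the base's, 19.3 mm above the table, x along base x. Stands right or left of the carton.
- seat_cone (a point): Home of the cone ball's centre: base (50, 38, 27.3) mm. The cone is a 90 degree recess, 24 mm across, 12 mm deep, in a round seat 36 mm across, its top 28 mm above the table; it draws in a ball that is several mm off.
- seat_groove (a point): Home of the groove ball's centre: base (50, -38, 27.3) mm. The 90 degree V-groove, 24 mm wide, 12 mm deep, 36 mm long, runs along base y towards the cone; seat top 28 mm above the table.
- seat_flat (a point): Where the centre of the ball on the flat seat (36 mm disc, 19 mm high) lies when home: base (-50, 0, 27.3) mm.
- remote: Bystander: black remote control, 165 x 42 x 18 mm, long axis x, lying between carton and base. Origin: centre of underside.
- cases: Bystander: stack of three disc cases, 135 x 171 x 42 mm, at the far side. Origin: centre of underside.
- figure: Bystander: brass animal figure, 50 x 130 x 96 mm, at the far side. Origin: centre of underside.
- tumbler: Bystander: empty glass tumbler, 78 mm across, 95 mm high, at the far side. Origin: centre of underside.
- adapter: Bystander: black power brick 130 x 56 x 32 mm, near the robot on its left. Origin: centre of underside.
- bowl: Bystander: white bowl 130 mm across, 55 mm high, near the robot on its right. Origin: centre of underside.
- driver: Bystander: black-handled screwdriver, about 200 mm long and 25 mm thick, lying at the right side in front of the disc player.
There are look-alikes about, which are no part of the job. What is meant by the projector is not purple, and is the larger of those in its own colour.

How it is judged:
On the way, in this order (a step that is already met when the one before it is completed fails the run):
1. both inner flaps folded back past upright (each over 1.75 rad) while the projector still stands in the carton (value of joint each of flap_lens, flap_rear above 1.75 rad and z of projector in the frame of carton below 0.02 m and horizontal distance between projector and carton below 0.03 m), for 0.2 s.
2. the projector lifted up out of the carton, its feet above the carton's rim (z of projector in the frame of carton above 0.132 m), for 0.1 s.
At the end, for the whole second after the job is handed in: The projector rests, released, on the base with each of its three ball centres within 4 mm of its seat's home point, and both inner flaps are still folded back past upright (over 1.75 rad) (distance between foot_cone and seat_cone below 0.004 m and distance between foot_groove and seat_groove below 0.004 m and distance between foot_flat and seat_flat below 0.004 m and linear speed of projector below 0.01 m/s and angular speed of projector below 0.05 rad/s and value of joint each of flap_lens, flap_rear above 1.75 rad); the robot touches nothing.
It fails at once if the projector is tipped more than 0.5 rad (angle between projector's own z axis and vertical above 0.5 rad).
It fails at once if the projector is dropped or banged onto the base (faster than 0.4 m/s within about 30 mm of home) (linear speed of projector above 0.4 m/s and z of projector in the frame of base below 0.05 m and horizontal distance between projector and base below 0.06 m).
It fails at once if another thing on the table is moved more than 30 mm (distance of any of remote, cases, figure, tumbler, adapter, bowl, driver from where it was at the start of the episode above 0.03 m).
It also fails if it takes over 58 s, if anything falls off the work surface, if the arm or the gripper's body presses on something with over 40 N, if the wrist force passes 120 N, or if a joint passes its speed limit or range.

### The arm

A 6-joint arm with a two-finger parallel gripper is mounted at the origin on the work surface. World frame = base frame: x ahead of the robot, y to its left, z up, the work surface at z = 0. Lengths are in m, angles in rad, forces in N, time in s.
With the tool pointing down it reaches from about 0.375 to 0.9 m from the base axis. Payload 3.1 kg.
Tool frame: the origin (TCP) lies midway between the tips of the shut fingers; the grasp point (between the pads) lies 19 mm behind it (manip.grasp_offset is the distance from the TCP to the grasp point, in m); z points along the fingers, y is the line along which they close (so a half turn about z gives the same grasp; the last joint's range is limited). The gripper opens to 85 mm and grips with 20 to 120 N. Pads are 22 mm wide; open, the fingers measure 114 mm over their backs; the gripper's body (76 mm by 85 mm) begins 54 mm behind the grasp point. The pads swing forward as they close: fully open they stand 13 mm farther back than shut.
Start: joints at [1.014, 0.527, 1.433, -0, 1.181, -0.178], TCP at [0.231, 0.581, 0.231] pointing down, gripper open.
Joint ranges: [-3.08, 3.08], [-0.75, 2.2], [0.22, 2.44], [-1.43, 4.57], [0, 2.65], [-2.85, 2.85]. Speed limits (rad/s): [2.79, 2.79, 3.14, 3.14, 3.14, 3.14].

### API

Orientations are given as a unit quaternion [x, y, z, w].
In Python, from station import sensors, cams, order, manip gives the robot as it stands.
- The arm moves only by the tool move_arm, never from a script. Its argument "targets" is a list of rows, each an object of numbers: "dx", "dy", "dz": the shift along the world's x, y, z normalised to -1 to 1, where 1 is 25 mm; "rx", "ry", "rz": the turn, a rotation vector about the world's x, y, z normalised to -1 to 1, where 1 is 30 degrees. A call has exactly 10 rows; each row shifts and turns the commanded pose from where the row before left it; what a row does not reach is not made up. A row lasts 1/8 s, in which the tool goes at most 62.5 mm and 10.7 degrees, less where a joint would pass 70% of its speed; a pose out of reach is approached as far as the arm can. A call with a number of a shift or a turn outside -1 to 1 is refused whole. A call with a gripper value outside its range is refused whole. "claw" is the opening in per cent of the stroke, from 0 (shut) to 100 (fully open), set as the call begins (left out, the last holds). The fingers move at their own pace and stop on an object; "newtons" is the grip in N (left out, the last holds). Time passes only in rows, so rows that do not move let the fingers close, or fill a call up. It gives the time, the measured TCP pose, the force, the opening and the grip force at its end, in the units of the state.
- sensors.sense(): the state, without advancing time (a new reading comes with each control period).
- cams.snapshot(name): name is "side" or "top" or "wrist"; returns the picture (400x640x3 uint8, red, green, blue); there is no depth.
- cams.camera_model(name): a dict with "fx", "fy", "cx", "cy" (pixels), "extrinsics" (4x4, takes a point from world to camera coordinates). Camera axes: x right, y down, z forward; pixel columns grow to the right and rows downward; lengths in m; the calibration is good to about 2 mm. A picture is of the moment at which its call begins: read the wrist's pose just before it. camera_model takes no time and is no camera call; for the wrist camera it gives the pose at the moment of the call.
- order.sign_off(): hands the job in; it is judged then, once.
The state is a dict: "t": time; "q": joint angles; "qd": joint speeds; "tau": joint torques, N m; "tcp_pos": TCP position; "tool_rot": TCP orientation; "force": force on the tool from outside, world axes, zero at the start; "ft_torque": the same for the moment, N m; "finger_gap": opening from 0.0 (shut) to 1.0 (fully open); "gripper_force": force on a finger pad.
Only numpy, scipy, OpenCV 4.12 (cv2) and the standard library are available. Lean on these libraries where they do the work, as an engineer would, in place of code of your own. Each camera call takes 0.05 s, during which the arm holds its last target. There are 200 camera calls.

## Working session

There is one attempt and no reset: what is moved stays moved. The work goes in short steps, Python scripts to look and compute and a tool call to move; the robot and the scene stay as the last step left them, time stands still between calls to the robot, and variables do not carry over. Pictures are saved under pics/ and viewed, at most 10 in all, crops included, and the job is handed in when it is done.

Besides the shell and the picture viewer there is one more tool, called after "Call:" by a JSON object that holds its "api" and its "payload". move_arm: Moves the arm, as the interface text tells. Scaled input: -1 to 1 covers 25 mm each way for a shift and 30 degrees each way for a turn. Its arguments: {"type":"object","properties":{"targets":{"type":"array"},"claw":{"type":"number"},"newtons":{"type":"number"}},"required":["targets"]}

```bash
ls; mkdir -p pics; python3 - <<'E'
from station import sensors, cams, order, manip
import cv2,numpy as np
print(sensors.sense())
for n in ("side","top"):
    im=cams.snapshot(n); cv2.imwrite(f"pics/{n}0.png",im[:,:,::-1])
    m=cams.camera_model(n); print(n,m)
E
```

```text
pics
{'t': 0.0, 'q': array([ 1.01347692e+00,  5.28476574e-01,  1.43388636e+00,  3.76713213e-05,
        1.18136844e+00, -1.78521206e-01]), 'qd': array([-0.00067586,  0.00047268,  0.00147319, -0.0003225 ,  0.00086546,
        0.0003713 ]), 'tau': array([-7.40955820e-04, -4.42346048e+01, -1.78021914e+01, -2.23482384e-04,
        8.33877653e-03,  3.79624492e-07]), 'tcp_pos': array([0.2307282 , 0.58010246, 0.23033227]), 'tool_rot': array([ 1.88275708e-01,  9.82115632e-01, -9.91530550e-04, -4.00874739e-04]), 'force': array([-0.07968677,  0.51763203, -0.57561479]), 'ft_torque': array([-0.02214004, -0.0234217 , -0.03898324]), 'gripper_force': 0.0, 'finger_gap': 0.9996181209259835}
side {'fx': 378.89799291147295, 'fy': 378.89799291147295, 'cx': 321.46004590800186, 'cy': 197.18451506779934, 'extrinsics': array([[ 0.81841614, -0.57430235, -0.01928293, -0.44825739],
       [-0.39146689, -0.53267064, -0.75034369,  0.26840102],
       [ 0.4206527 ,  0.62164202, -0.66076661,  1.1021645 ],
       [ 0.        ,  0.        ,  0.        ,  1.        ]])}
top {'fx': 511.85493012041184, 'fy': 511.85493012041184, 'cx': 311.67498044030015, 'cy': 195.95520637942053, 'extrinsics': array([[ 0.02773148, -0.99960005, -0.00554087, -0.05096554],
       [-0.99666521, -0.02722366, -0.07692423,  0.52252451],
       [ 0.07674262,  0.00765561, -0.99702155,  1.80549827],
       [ 0.        ,  0.        ,  0.        ,  1.        ]])}
```

```bash
python3 - <<'E'
import cv2
t=cv2.imread("pics/top0.png"); cv2.imwrite("pics/top0b.png",cv2.resize(t,(800,500),interpolation=cv2.INTER_CUBIC))
E
```

```text
(no output)
```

View pics/top0.png

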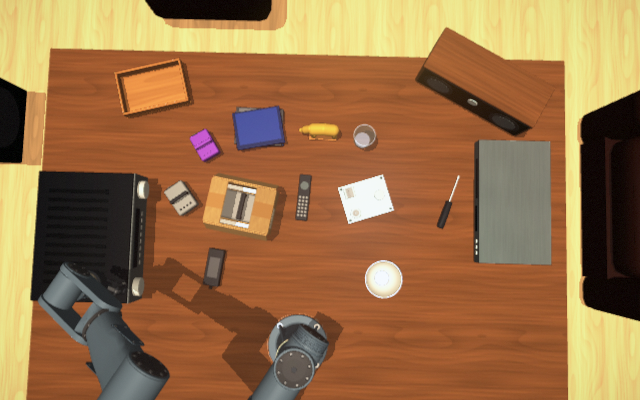

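View pics/side0.png

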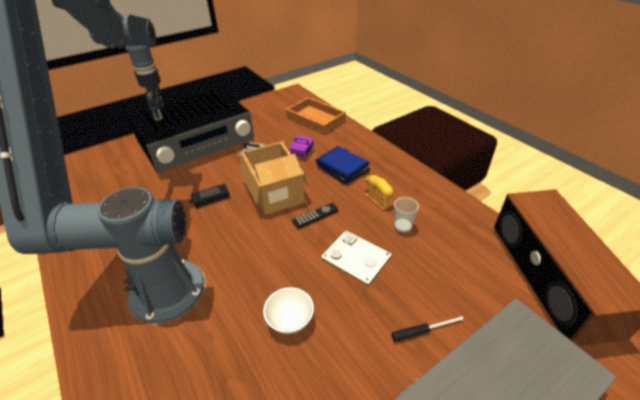

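The top view shows three projector candidates: a grey one in the carton at (238,206), a smaller grey one at (181,198) and a purple one at (204,145). I choose the one in the carton. The base is at (366,199) and the remote at (303,197). Next is a close crop of the carton and base.

```bash
cat > h.py <<'E'
from station import sensors, cams, order, manip
import cv2,numpy as np
def px2w(m,u,v,z):
    E=m['extrinsics'];R=E[:3,:3];t=E[:3,3]
    c=-R.T@t; d=R.T@np.array([(u-m['cx'])/m['fx'],(v-m['cy'])/m['fy'],1])
    return c+d*(z-c[2])/d[2]
def w2px(m,p):
    E=m['extrinsics'];q=E[:3,:3]@np.asarray(p)+E[:3,3]
    return np.array([m['fx']*q[0]/q[2]+m['cx'],m['fy']*q[1]/q[2]+m['cy']])
E
python3 - <<'E'
import cv2,numpy as np
t=cv2.imread("pics/top0.png")
a=cv2.resize(t[165:250,160:290],None,fx=6,fy=6,interpolation=cv2.INTER_CUBIC)[:, :780]
b=cv2.resize(t[165:235,325:410],None,fx=6,fy=6,interpolation=cv2.INTER_CUBIC)
cv2.imwrite("pics/carton.png",a); cv2.imwrite("pics/base.png",b); print(a.shape,b.shape)
E
```

```text
(510, 780, 3) (420, 510, 3)
```

View pics/carton.png

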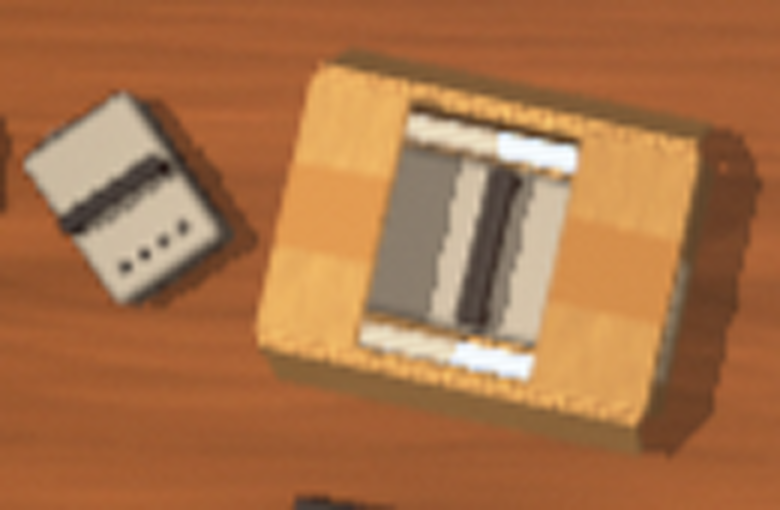

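View pics/base.png

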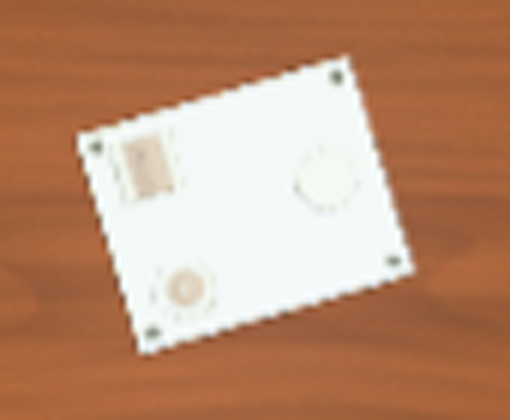

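The close crop confirms the choice: the grey projector is in the carton, with its handle bar running from (510,175) to (470,320). The hinge corners are near (322,65), (258,345), (640,425) and (700,140). On the base, the cone is at (185,288), the groove at (147,168) and the flat seat at (327,180). The lens end faces left (+y) on both.

```bash
python3 - <<'E'
from h import *
m=cams.camera_model("top")
C=lambda u,v,z:px2w(m,160+(u+.5)/6-.5,165+(v+.5)/6-.5,z)
B=lambda u,v,z:px2w(m,325+(u+.5)/6-.5,165+(v+.5)/6-.5,z)
def fit(src,dst):
    s=np.array(src);d=np.array(dst)[:,:2];sc,dc=s.mean(0),d.mean(0)
    H=(s-sc).T@(d-dc);a=np.arctan2(H[0,1]-H[1,0],H[0,0]+H[1,1])
    R=np.array([[np.cos(a),-np.sin(a)],[np.sin(a),np.cos(a)]])
    t=dc-R@sc; print("pose",t.round(4),np.degrees(a).round(2),"res mm",(1e3*(d-(s@R.T+t))).round(1).tolist())
    return t,a
print("carton rim");c=fit([[.11,-.075],[.11,.075],[-.11,.075],[-.11,-.075]],[C(322,65,.13),C(258,345,.13),C(640,425,.13),C(700,140,.13)])
print("base corners");b=fit([[.085,-.0675],[.085,.0675],[-.085,.0675],[-.085,-.0675]],[B(79,135,.014),B(142,353,.014),B(414,271,.014),B(349,57,.014)])
print("base seats");fit([[.05,.038],[.05,-.038],[-.05,0]],[B(185,288,.024),B(147,167,.024),B(327,180,.019)])
h1=C(508,175,.111);h2=C(471,322,.111);print("handle",(h1+h2)/2,np.linalg.norm(h1-h2),np.degrees(np.arctan2(*(h2-h1)[[1,0]])))
# flap angles from free edges
t,a=c
for u,v in((409,108),(360,348),(582,135),(532,380)):
    for z in(.15,.165,.18):
        p=C(u,v,z)[:2]-t; R=np.array([[np.cos(a),np.sin(a)],[-np.sin(a),np.cos(a)]]);x=R@p
        print(z,x.round(4), "hyp",np.hypot(.11-abs(x[0]),z-.13).round(4))
print(sensors.sense()['tool_rot'],manip.grasp_offset)
E
```

```text
carton rim
pose [0.4779 0.2032] 79.98 res mm [[4.6, -2.8], [-5.4, 0.0], [-5.6, 2.4], [6.4, 0.4]]
base corners
pose [ 0.5202 -0.2294] 107.87 res mm [[0.2, -1.2], [-0.2, -0.2], [0.8, 1.0], [-0.7, 0.4]]
base seats
pose [ 0.5197 -0.229 ] 108.27 res mm [[0.6, 0.0], [-0.4, 0.3], [-0.1, -0.3]]
handle [0.47618648 0.20039493 0.111     ] 0.0854371606228953 168.04222680417982
0.15 [ 0.0512 -0.0648] hyp 0.0621
0.165 [ 0.0484 -0.0638] hyp 0.0708
0.18 [ 0.0456 -0.0628] hyp 0.0815
0.15 [0.0493 0.0703] hyp 0.0639
0.165 [0.0465 0.0701] hyp 0.0725
0.18 [0.0437 0.0699] hyp 0.083
0.15 [-0.0458 -0.0694] hyp 0.0673
0.165 [-0.0477 -0.0683] hyp 0.0714
0.18 [-0.0497 -0.0673] hyp 0.0783
0.15 [-0.0472  0.0684] hyp 0.0659
0.165 [-0.0491  0.0682] hyp 0.0702
0.18 [-0.0511  0.0681] hyp 0.0773
[ 1.88289543e-01  9.82113066e-01 -9.21729558e-04 -3.53358108e-04] 0.0187
```

Call:
{"api": "move_arm", "payload": {"targets": [{"dx": 0.7,"dy": -1,"dz": 0.1,"rz": 0.09},{"dx": 0.7,"dy": -1,"rz": 0.09},{"dx": 0.7,"dy": -1,"rz": 0.09},{"dx": 0.7,"dy": -1,"rz": 0.09},{"dx": 0.7,"dy": -1},{"dx": 0.7,"dy": -1},{"dx": 0.7,"dy": -1},{"dx": 0.7,"dy": -1},{"dx": 0.7,"dy": -1},{"dx": 0.7,"dy": -1}], "claw": 0, "newtons": 40}}

```text
schema error: expected keys dx, dy, dz, rx, ry, rz
```

Call:
{"api": "move_arm", "payload": {"targets": [{"dx": 0.75,"dy": -1},{"dx": 0.75,"dy": -1},{"dx": 0.75,"dy": -1},{"dx": 0.75,"dy": -1},{"dy": -0.4},{},{},{},{},{}]}}

```text
schema error: expected keys dx, dy, dz, rx, ry, rz
```

```bash
python3 - <<'E'
from h import *
s=sensors.sense();print(s['t'],s['tcp_pos'],s['tool_rot'],s['force'],s['finger_gap'])
m=cams.camera_model("wrist");im=cams.snapshot("wrist");cv2.imwrite("pics/w1.png",im[:,:,::-1]);print(m)
np.savez("w1.npz",**m)
E
```

```text
0.1 [0.23076352 0.58014182 0.23042189] [ 1.88289543e-01  9.82113066e-01 -9.21729558e-04 -3.53358108e-04] [-0.88285599  0.5238037   0.10150948] 0.9987889610746454
{'fx': 311.5438469370904, 'fy': 311.5438469370904, 'cx': 318.84770555586186, 'cy': 202.1702292700818, 'extrinsics': array([[ 0.37072175,  0.92873901, -0.00304006, -0.62405093],
       [ 0.88318308, -0.35152091,  0.31051681, -0.04004156],
       [ 0.28732042, -0.11780026, -0.95056303,  0.38214329],
       [ 0.        ,  0.        ,  0.        ,  1.        ]])}
```

View pics/w1.png

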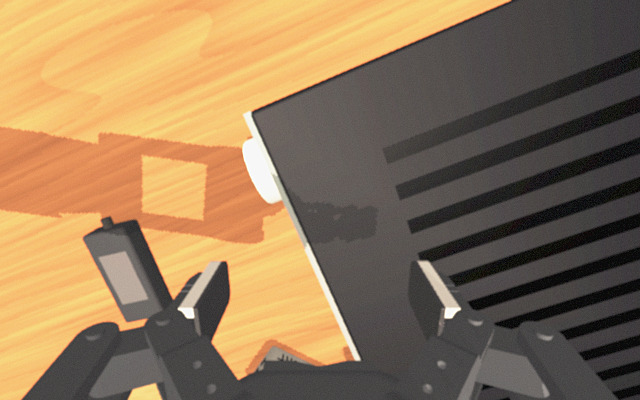

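Both moves were refused because every row needs all six keys. The picture shows the arm still at its start pose, above the amplifier. I'll send them again with full rows.

Call:
{"api": "move_arm", "payload": {"targets": [{"dx": 0.7,"dy": -1,"dz": 0.1,"rx": 0,"ry": 0,"rz": 0.09},{"dx": 0.7,"dy": -1,"dz": 0,"rx": 0,"ry": 0,"rz": 0.09},{"dx": 0.7,"dy": -1,"dz": 0,"rx": 0,"ry": 0,"rz": 0.09},{"dx": 0.7,"dy": -1,"dz": 0,"rx": 0,"ry": 0,"rz": 0.09},{"dx": 0.7,"dy": -1,"dz": 0,"rx": 0,"ry": 0,"rz": 0},{"dx": 0.7,"dy": -1,"dz": 0,"rx": 0,"ry": 0,"rz": 0},{"dx": 0.7,"dy": -1,"dz": 0,"rx": 0,"ry": 0,"rz": 0},{"dx": 0.7,"dy": -1,"dz": 0,"rx": 0,"ry": 0,"rz": 0},{"dx": 0.7,"dy": -1,"dz": 0,"rx": 0,"ry": 0,"rz": 0},{"dx": 0.7,"dy": -1,"dz": 0,"rx": 0,"ry": 0,"rz": 0}], "claw": 0, "newtons": 40}}

```text
t: 1.4
tcp_pos: [0.4064, 0.3298, 0.2336]
tool_rot: [0.095, 0.995, -0.0, -0.0]
force: [0.1, 1.3, -0.7]
finger_gap: -0.003
gripper_force: 0.0
```

Call:
{"api": "move_arm", "payload": {"targets": [{"dx": 0.75,"dy": -1,"dz": 0,"rx": 0,"ry": 0,"rz": 0},{"dx": 0.75,"dy": -1,"dz": 0,"rx": 0,"ry": 0,"rz": 0},{"dx": 0.75,"dy": -1,"dz": 0,"rx": 0,"ry": 0,"rz": 0},{"dx": 0.75,"dy": -1,"dz": 0,"rx": 0,"ry": 0,"rz": 0},{"dx": 0,"dy": -0.4,"dz": 0,"rx": 0,"ry": 0,"rz": 0},{"dx": 0,"dy": 0,"dz": 0,"rx": 0,"ry": 0,"rz": 0},{"dx": 0,"dy": 0,"dz": 0,"rx": 0,"ry": 0,"rz": 0},{"dx": 0,"dy": 0,"dz": 0,"rx": 0,"ry": 0,"rz": 0},{"dx": 0,"dy": 0,"dz": 0,"rx": 0,"ry": 0,"rz": 0},{"dx": 0,"dy": 0,"dz": 0,"rx": 0,"ry": 0,"rz": 0}]}}

```text
t: 2.65
tcp_pos: [0.4809, 0.221, 0.2338]
tool_rot: [0.095, 0.996, 0.0, 0.0]
force: [1.0, 0.4, -0.4]
finger_gap: 0.001
gripper_force: 0.0
```

```bash
python3 - <<'E'
from h import *
s=sensors.sense();print(s['t'],s['tcp_pos'],s['tool_rot'],s['force'],s['finger_gap'])
m=cams.camera_model("wrist");im=cams.snapshot("wrist");cv2.imwrite("pics/w2.png",im[:,:,::-1])
np.savez("w2.npz",**m)
E
```

```text
2.65 [0.480933   0.2210163  0.23383603] [9.46964127e-02 9.95506197e-01 1.48480876e-05 1.59663095e-05] [ 1.01947841  0.3855214  -0.4117634 ] 0.0005900562513388734
```

View pics/w2.png

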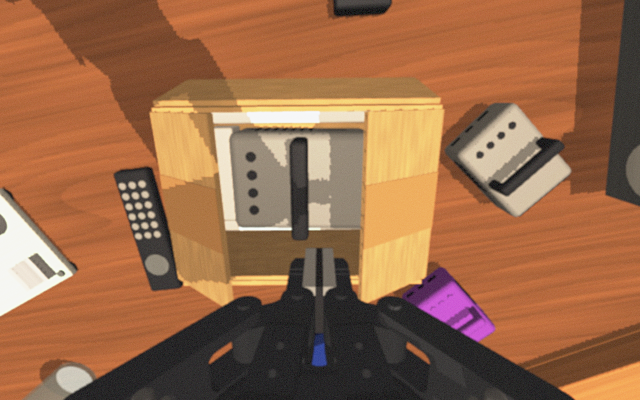

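The gripper is in the gap between the flaps and aligned with the handle, which runs from (301,140) to (301,238). Now I lower it and sweep the lens flap outwards.

Call:
{"api": "move_arm", "payload": {"targets": [{"dx": 0,"dy": 0,"dz": -0.94,"rx": 0,"ry": 0,"rz": 0},{"dx": 0,"dy": 0,"dz": -0.94,"rx": 0,"ry": 0,"rz": 0},{"dx": 0,"dy": 0,"dz": -0.94,"rx": 0,"ry": 0,"rz": 0},{"dx": 0,"dy": 0,"dz": -0.94,"rx": 0,"ry": 0,"rz": 0},{"dx": 0,"dy": 0,"dz": 0,"rx": 0,"ry": 0,"rz": 0},{"dx": 0.08,"dy": 0.4,"dz": 0.1,"rx": 0,"ry": 0,"rz": 0},{"dx": 0.1,"dy": 0.5,"dz": 0.35,"rx": 0,"ry": 0,"rz": 0},{"dx": 0.1,"dy": 0.5,"dz": 0.35,"rx": 0,"ry": 0,"rz": 0},{"dx": 0.1,"dy": 0.5,"dz": 0.2,"rx": 0,"ry": 0,"rz": 0},{"dx": 0.1,"dy": 0.5,"dz": 0,"rx": 0,"ry": 0,"rz": 0}]}}

```text
t: 3.95
tcp_pos: [0.494, 0.2823, 0.1662]
tool_rot: [0.095, 0.995, 0.001, 0.001]
force: [0.3, -0.9, 0.5]
finger_gap: -0.001
gripper_force: 0.4
```

Call:
{"api": "move_arm", "payload": {"targets": [{"dx": 0.1,"dy": 0.5,"dz": 0,"rx": 0,"ry": 0,"rz": 0},{"dx": 0.1,"dy": 0.5,"dz": 0,"rx": 0,"ry": 0,"rz": 0},{"dx": 0.1,"dy": 0.5,"dz": 0,"rx": 0,"ry": 0,"rz": 0},{"dx": 0.1,"dy": 0.5,"dz": 0,"rx": 0,"ry": 0,"rz": 0},{"dx": 0.1,"dy": 0.5,"dz": 0,"rx": 0,"ry": 0,"rz": 0},{"dx": 0.04,"dy": 0.2,"dz": 0,"rx": 0,"ry": 0,"rz": 0},{"dx": 0,"dy": 0,"dz": 0,"rx": 0,"ry": 0,"rz": 0},{"dx": -0.1,"dy": -0.5,"dz": 0.5,"rx": 0,"ry": 0,"rz": 0},{"dx": -0.1,"dy": -0.5,"dz": 0.5,"rx": 0,"ry": 0,"rz": 0},{"dx": 0,"dy": 0,"dz": 0,"rx": 0,"ry": 0,"rz": 0}]}}

```text
t: 5.2
tcp_pos: [0.5023, 0.3221, 0.1919]
tool_rot: [0.096, 0.995, 0.001, 0.001]
force: [0.1, -0.0, -0.5]
finger_gap: 0.0
gripper_force: 0.0
```

```bash
python3 - <<'E'
from h import *
m=cams.camera_model("top");im=cams.snapshot("top");cv2.imwrite("pics/t1.png",cv2.resize(im[150:260,150:310,::-1],None,fx=4,fy=4,interpolation=cv2.INTER_CUBIC))
E
```

```text
(no output)
```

View pics/t1.png

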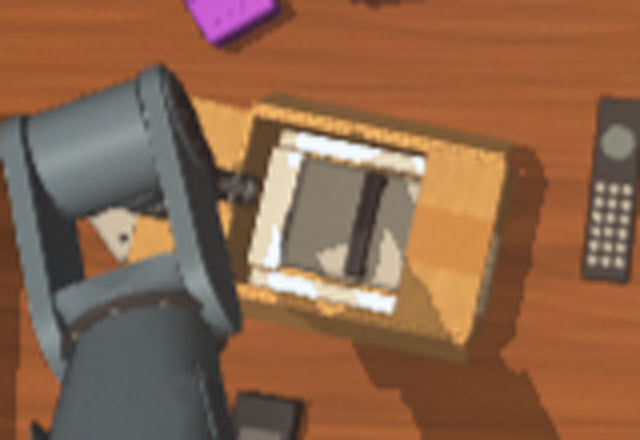

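The lens flap is folded outwards, seen at left behind the wrist. Next is the rear flap, with the mirrored sweep.

Call:
{"api": "move_arm", "payload": {"targets": [{"dx": -0.13,"dy": -0.67,"dz": 0,"rx": 0,"ry": 0,"rz": 0},{"dx": -0.13,"dy": -0.67,"dz": 0,"rx": 0,"ry": 0,"rz": 0},{"dx": -0.13,"dy": -0.67,"dz": 0,"rx": 0,"ry": 0,"rz": 0},{"dx": -0.13,"dy": -0.67,"dz": 0,"rx": 0,"ry": 0,"rz": 0},{"dx": -0.13,"dy": -0.67,"dz": -0.4,"rx": 0,"ry": 0,"rz": 0},{"dx": -0.13,"dy": -0.67,"dz": -0.5,"rx": 0,"ry": 0,"rz": 0},{"dx": -0.13,"dy": -0.67,"dz": -0.6,"rx": 0,"ry": 0,"rz": 0},{"dx": -0.13,"dy": -0.67,"dz": -0.6,"rx": 0,"ry": 0,"rz": 0},{"dx": 0,"dy": 0,"dz": 0,"rx": 0,"ry": 0,"rz": 0},{"dx": 0,"dy": 0,"dz": 0,"rx": 0,"ry": 0,"rz": 0}]}}

```text
t: 6.5
tcp_pos: [0.476, 0.1893, 0.1375]
tool_rot: [0.095, 0.995, 0.0, 0.0]
force: [0.4, 1.3, 0.4]
finger_gap: 0.0
gripper_force: 0.0
```

Call:
{"api": "move_arm", "payload": {"targets": [{"dx": -0.08,"dy": -0.4,"dz": 0.1,"rx": 0,"ry": 0,"rz": 0},{"dx": -0.1,"dy": -0.5,"dz": 0.35,"rx": 0,"ry": 0,"rz": 0},{"dx": -0.1,"dy": -0.5,"dz": 0.35,"rx": 0,"ry": 0,"rz": 0},{"dx": -0.1,"dy": -0.5,"dz": 0.2,"rx": 0,"ry": 0,"rz": 0},{"dx": -0.1,"dy": -0.5,"dz": 0,"rx": 0,"ry": 0,"rz": 0},{"dx": -0.1,"dy": -0.5,"dz": 0,"rx": 0,"ry": 0,"rz": 0},{"dx": -0.1,"dy": -0.5,"dz": 0,"rx": 0,"ry": 0,"rz": 0},{"dx": -0.1,"dy": -0.5,"dz": 0,"rx": 0,"ry": 0,"rz": 0},{"dx": -0.1,"dy": -0.5,"dz": 0,"rx": 0,"ry": 0,"rz": 0},{"dx": -0.1,"dy": -0.5,"dz": 0,"rx": 0,"ry": 0,"rz": 0}]}}

```text
t: 7.75
tcp_pos: [0.4503, 0.0658, 0.1617]
tool_rot: [0.095, 0.995, -0.0, -0.001]
force: [0.6, 0.3, 0.9]
finger_gap: -0.002
gripper_force: 0.3
```

Call:
{"api": "move_arm", "payload": {"targets": [{"dx": -0.06,"dy": -0.3,"dz": 0,"rx": 0,"ry": 0,"rz": 0},{"dx": 0,"dy": 0,"dz": 0,"rx": 0,"ry": 0,"rz": 0},{"dx": 0.1,"dy": 0.5,"dz": 0.5,"rx": 0,"ry": 0,"rz": 0},{"dx": 0.1,"dy": 0.7,"dz": 0.7,"rx": 0,"ry": 0,"rz": 0},{"dx": 0.1,"dy": 0.7,"dz": 0.7,"rx": 0,"ry": 0,"rz": 0},{"dx": 0.1,"dy": 0.7,"dz": 0.7,"rx": 0,"ry": 0,"rz": 0},{"dx": 0.1,"dy": 0.7,"dz": 0,"rx": 0,"ry": 0,"rz": 0},{"dx": 0.1,"dy": 0.7,"dz": 0,"rx": 0,"ry": 0,"rz": 0},{"dx": 0,"dy": 0,"dz": 0,"rx": 0,"ry": 0,"rz": 0},{"dx": 0,"dy": 0,"dz": 0,"rx": 0,"ry": 0,"rz": 0}], "claw": 70}}

```text
t: 9.0
tcp_pos: [0.4641, 0.159, 0.2266]
tool_rot: [0.095, 0.995, -0.0, -0.001]
force: [0.1, 0.6, -0.9]
finger_gap: 0.699
gripper_force: 0.0
```

```bash
python3 - <<'E'
from h import *
s=sensors.sense();print(s['t'],s['tcp_pos'],s['tool_rot'],s['force'],s['finger_gap'])
m=cams.camera_model("wrist");im=cams.snapshot("wrist");cv2.imwrite("pics/w3.png",cv2.resize(im[:,:,::-1],(800,500),interpolation=cv2.INTER_CUBIC))
np.savez("w3.npz",**m)
E
```

```text
9.0 [0.46405816 0.15900941 0.22655582] [ 9.47826934e-02  9.95497531e-01 -3.86188711e-04 -8.70368354e-04] [ 0.13605815  0.63711816 -0.94883627] 0.6987461228228589
```

View pics/w3.png

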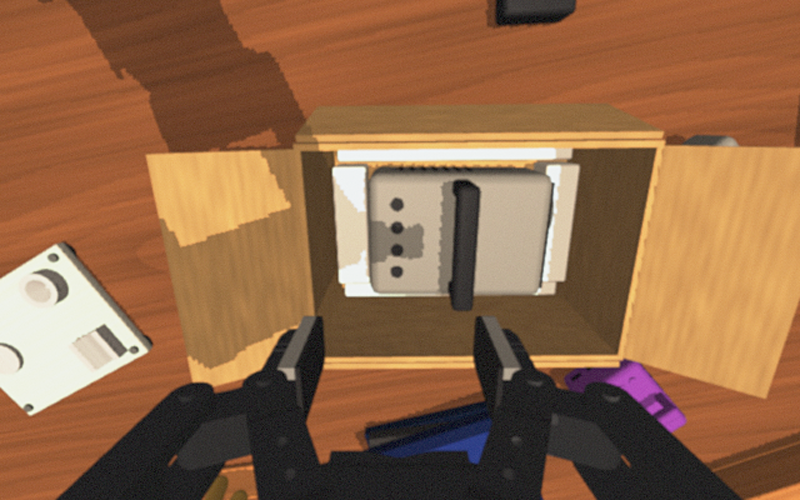

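Both flaps lean well outwards. The handle bar's top face runs from about (467,183) to (463,307) in the enlarged picture.

```bash
python3 - <<'E'
from h import *
m=dict(np.load("w3.npz"))
a=px2w(m,467/1.25,183/1.25,.114);b=px2w(m,463/1.25,307/1.25,.114)
print(a,b,(a+b)/2,np.linalg.norm(a-b),np.degrees(np.arctan2(*(a-b)[[1,0]])))
# predict bar from top estimate, yaw
for yaw in(78,79,80):
  y=np.radians(yaw+90);e=np.array([np.cos(y),np.sin(y),0])
  print(yaw,[ (w2px(m,(a+b)/2+s*.046*e+[0,0,dz])*1.25).round(1).tolist() for s in(-1,1) for dz in(0,-.014)])
from scipy.spatial.transform import Rotation as R
print(R.from_quat(sensors.sense()['tool_rot']).as_matrix().round(3))
E
```

```text
[0.42914859 0.2114822  0.114     ] [0.51708461 0.19647737 0.114     ] [0.4731166  0.20397979 0.114     ] 0.08920700449433444 170.316678593049
78 [[460.4, 308.8], [457.6, 300.5], [469.9, 180.8], [466.4, 178.1]]
79 [[461.5, 308.8], [458.7, 300.5], [468.7, 180.8], [465.2, 178.1]]
80 [[462.6, 308.8], [459.7, 300.5], [467.5, 180.8], [464.1, 178.1]]
[[-0.982  0.189 -0.001]
 [ 0.189  0.982 -0.   ]
 [ 0.001 -0.001 -1.   ]]
```

Call:
{"api": "move_arm", "payload": {"targets": [{"dx": 0.21,"dy": 0.87,"dz": 0,"rx": 0,"ry": 0,"rz": 0},{"dx": 0.21,"dy": 0.87,"dz": -0.2,"rx": 0,"ry": 0,"rz": 0},{"dx": 0,"dy": 0,"dz": -1,"rx": 0,"ry": 0,"rz": 0},{"dx": 0,"dy": 0,"dz": -1,"rx": 0,"ry": 0,"rz": 0},{"dx": 0,"dy": 0,"dz": -1,"rx": 0,"ry": 0,"rz": 0},{"dx": 0,"dy": 0,"dz": -0.8,"rx": 0,"ry": 0,"rz": 0},{"dx": 0,"dy": 0,"dz": -0.6,"rx": 0,"ry": 0,"rz": 0},{"dx": 0,"dy": 0,"dz": -0.5,"rx": 0,"ry": 0,"rz": 0},{"dx": 0,"dy": 0,"dz": -0.3,"rx": 0,"ry": 0,"rz": 0},{"dx": 0,"dy": 0,"dz": 0,"rx": 0,"ry": 0,"rz": 0}]}}

```text
t: 10.3
tcp_pos: [0.4749, 0.2026, 0.092]
tool_rot: [0.095, 0.995, -0.0, -0.0]
force: [0.7, -0.1, 0.3]
finger_gap: 0.698
gripper_force: 0.0
```

Call:
{"api": "move_arm", "payload": {"targets": [{"dx": 0,"dy": 0,"dz": 0,"rx": 0,"ry": 0,"rz": 0},{"dx": 0,"dy": 0,"dz": 0,"rx": 0,"ry": 0,"rz": 0},{"dx": 0,"dy": 0,"dz": 0,"rx": 0,"ry": 0,"rz": 0},{"dx": 0,"dy": 0,"dz": 0,"rx": 0,"ry": 0,"rz": 0},{"dx": 0,"dy": 0,"dz": 0,"rx": 0,"ry": 0,"rz": 0},{"dx": 0,"dy": 0,"dz": 0,"rx": 0,"ry": 0,"rz": 0},{"dx": 0,"dy": 0,"dz": 0,"rx": 0,"ry": 0,"rz": 0},{"dx": 0,"dy": 0,"dz": 0,"rx": 0,"ry": 0,"rz": 0},{"dx": 0,"dy": 0,"dz": 0,"rx": 0,"ry": 0,"rz": 0},{"dx": 0,"dy": 0,"dz": 0,"rx": 0,"ry": 0,"rz": 0}], "claw": 0, "newtons": 80}}

```text
t: 11.55
tcp_pos: [0.4756, 0.2027, 0.093]
tool_rot: [0.095, 0.995, 0.0, 0.001]
force: [-0.8, -1.0, 5.7]
finger_gap: 0.166
gripper_force: 79.4
```

Call:
{"api": "move_arm", "payload": {"targets": [{"dx": 0,"dy": 0,"dz": 0.3,"rx": 0,"ry": 0,"rz": 0},{"dx": 0,"dy": 0,"dz": 0.6,"rx": 0,"ry": 0,"rz": 0},{"dx": 0,"dy": 0,"dz": 0.9,"rx": 0,"ry": 0,"rz": 0},{"dx": 0,"dy": 0,"dz": 1,"rx": 0,"ry": 0,"rz": 0},{"dx": 0,"dy": 0,"dz": 1,"rx": 0,"ry": 0,"rz": 0},{"dx": 0,"dy": 0,"dz": 1,"rx": 0,"ry": 0,"rz": 0},{"dx": 0,"dy": 0,"dz": 1,"rx": 0,"ry": 0,"rz": 0},{"dx": 0,"dy": 0,"dz": 1,"rx": 0,"ry": 0,"rz": 0},{"dx": 0,"dy": 0,"dz": 1,"rx": 0,"ry": 0,"rz": 0},{"dx": 0,"dy": 0,"dz": 0.8,"rx": 0,"ry": 0,"rz": 0}]}}

```text
t: 12.8
tcp_pos: [0.474, 0.2025, 0.3082]
tool_rot: [0.095, 0.995, -0.0, -0.001]
force: [0.7, 0.4, -7.2]
finger_gap: 0.171
gripper_force: 78.7
```

Call:
{"api": "move_arm", "payload": {"targets": [{"dx": 0,"dy": -0.3,"dz": 0,"rx": 0,"ry": 0,"rz": 0},{"dx": 0.1,"dy": -0.6,"dz": 0,"rx": 0,"ry": 0,"rz": 0.1},{"dx": 0.1,"dy": -0.9,"dz": 0,"rx": 0,"ry": 0,"rz": 0.1},{"dx": 0.1,"dy": -1,"dz": 0,"rx": 0,"ry": 0,"rz": 0.1},{"dx": 0.1,"dy": -1,"dz": 0,"rx": 0,"ry": 0,"rz": 0.1},{"dx": 0.1,"dy": -1,"dz": 0,"rx": 0,"ry": 0,"rz": 0.1},{"dx": 0.1,"dy": -1,"dz": 0,"rx": 0,"ry": 0,"rz": 0.1},{"dx": 0.1,"dy": -1,"dz": 0,"rx": 0,"ry": 0,"rz": 0.1},{"dx": 0.1,"dy": -1,"dz": 0,"rx": 0,"ry": 0,"rz": 0.1},{"dx": 0.1,"dy": -1,"dz": 0,"rx": 0,"ry": 0,"rz": 0.1}]}}

```text
t: 14.05
tcp_pos: [0.496, -0.0182, 0.3058]
tool_rot: [-0.141, 0.99, 0.001, -0.002]
force: [0.4, -0.0, -7.0]
finger_gap: 0.168
gripper_force: 78.6
```

Call:
{"api": "move_arm", "payload": {"targets": [{"dx": 0.1,"dy": -1,"dz": 0,"rx": 0,"ry": 0,"rz": 0},{"dx": 0.1,"dy": -1,"dz": 0,"rx": 0,"ry": 0,"rz": 0},{"dx": 0.1,"dy": -1,"dz": 0,"rx": 0,"ry": 0,"rz": 0},{"dx": 0.1,"dy": -1,"dz": 0,"rx": 0,"ry": 0,"rz": 0},{"dx": 0.1,"dy": -1,"dz": 0,"rx": 0,"ry": 0,"rz": 0},{"dx": 0.1,"dy": -1,"dz": 0,"rx": 0,"ry": 0,"rz": 0},{"dx": 0.1,"dy": -1,"dz": 0,"rx": 0,"ry": 0,"rz": 0},{"dx": 0.1,"dy": -0.8,"dz": 0,"rx": 0,"ry": 0,"rz": 0},{"dx": 0.1,"dy": -0.4,"dz": 0,"rx": 0,"ry": 0,"rz": 0},{"dx": 0,"dy": 0,"dz": 0,"rx": 0,"ry": 0,"rz": 0}]}}

```text
t: 15.3
tcp_pos: [0.52, -0.2226, 0.3068]
tool_rot: [-0.14, 0.99, 0.0, -0.0]
force: [0.5, -0.1, -5.5]
finger_gap: 0.164
gripper_force: 78.6
```

```bash
python3 - <<'E'
from h import *
s=sensors.sense();print(s['t'],s['tcp_pos'],s['tool_rot'],s['force'],s['ft_torque'],s['finger_gap'])
m=cams.camera_model("wrist");im=cams.snapshot("wrist");cv2.imwrite("pics/w4.png",cv2.resize(im[:,:,::-1],(800,500),interpolation=cv2.INTER_CUBIC))
np.savez("w4.npz",**m)
E
```

```text
15.3 [ 0.51998411 -0.22260683  0.30681675] [-1.39579827e-01  9.90210677e-01  4.75367977e-04 -2.45342577e-04] [ 0.50718946 -0.05018132 -5.47572868] [0.0343535  0.00506588 0.01316108] 0.16449392294973333
```

View pics/w4.png

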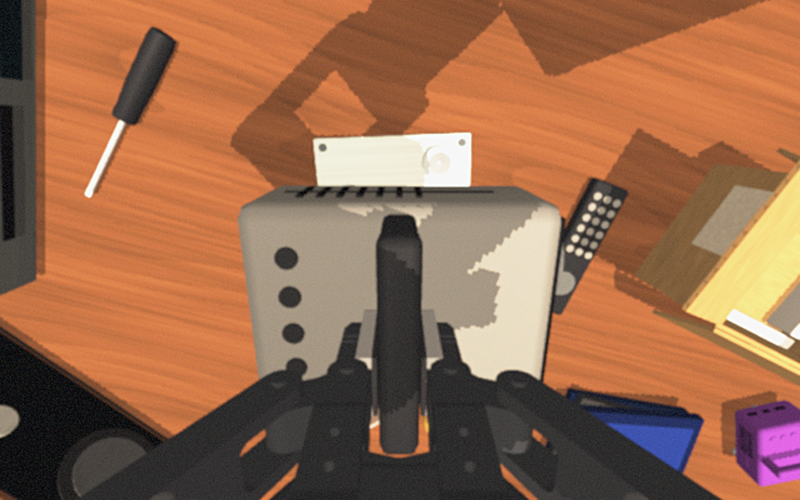

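The projector hangs level below the gripper. The handle bar runs from (399,216) to (399,453). Behind it the base's near edge is visible, with corners at (314,140) and (471,134) and the cone at (440,160).

```bash
python3 - <<'E'
from h import *
from scipy.spatial.transform import Rotation as R
m=dict(np.load("w4.npz"));s=sensors.sense();p=s['tcp_pos'];M=R.from_quat(s['tool_rot']).as_matrix()
ez=np.degrees(np.arctan2(M[1,1],M[0,1]));print("tool yaw",ez)
f=lambda u,v,z:px2w(m,u/1.25,v/1.25,z)
for n,q in dict(near=f(399,216,p[2]+.021),far=f(399,453,p[2]+.021)).items(): print(n,(M.T@(q-p)).round(4))
c=[.5199,-.2292];a=np.radians(108.0);Rb=np.array([[np.cos(a),-np.sin(a)],[np.sin(a),np.cos(a)]])
w=lambda x,y,z:(w2px(m,np.r_[Rb@[x,y]+c,z])*1.25).round(1)
print("pred corners(314,135?)",w(-.085,.0675,.014),w(.085,.0675,.014),"cone(440,160)",w(.05,.038,.028))
d=np.array([.5199,-.2292])-p[:2];print("shift",d, "units",d/.025)
E
```

```text
tool yaw 106.0886009205067
near [ 0.052  -0.0003 -0.021 ]
far [-0.0439 -0.0004 -0.021 ]
pred corners(314,135?) [311.  138.5] [469.3 132.7] cone(440,160) [437.9 163.2]
shift [ 0.00011904 -0.00744447] units [ 0.00476176 -0.29777871]
```

```bash
python3 - <<'E'
from h import *
from scipy.spatial.transform import Rotation as R
m=dict(np.load("w4.npz"));s=sensors.sense();p=s['tcp_pos'];M=R.from_quat(s['tool_rot']).as_matrix()
E=m['extrinsics'];print("cam in tool",M.T@(-E[:3,:3].T@E[:3,3]-p))
P=lambda x,y,z:(w2px(m,p+M@np.array([x,y,-z]))*1.25).round(1).tolist()
for o in(0,.002,.004,.006):
  for dz in(0,.003): # proj point: z above case-frame; TCP at .089 in projector frame
    print(o,dz,"bar near top/bot",P(o+.046,0,.021+dz),P(o+.046,0,.007+dz),"far top",P(o-.046,0,.021+dz),"case top near edge",P(o+.05,-.07,-.014+dz),P(o+.05,.07,-.014+dz))
im=cv2.imread("pics/w4.png");g=cv2.cvtColor(im,6)
print(g[170:250:2,399].tolist());print(g[430:480:2,399].tolist());print("case edge",g[170:216:2,450].tolist(),g[170:216:2,350].tolist())
E
```

```text
cam in tool [ 0.07959599 -0.00027474 -0.14323918]
0 0 bar near top/bot [399.9, 234.2] [399.8, 223.8] far top [400.1, 457.0] case top near edge [228.0, 202.2] [571.6, 201.6]
0 0.003 bar near top/bot [400.0, 236.7] [399.9, 225.9] far top [400.1, 463.2] case top near edge [224.9, 203.6] [574.8, 203.0]
0.002 0 bar near top/bot [399.9, 228.2] [399.8, 218.4] far top [400.1, 453.1] case top near edge [227.3, 197.3] [572.3, 196.7]
0.002 0.003 bar near top/bot [400.0, 230.6] [399.9, 220.3] far top [400.1, 459.2] case top near edge [224.2, 198.6] [575.5, 198.1]
0.004 0 bar near top/bot [399.9, 222.2] [399.8, 212.9] far top [400.1, 449.1] case top near edge [226.6, 192.4] [573.0, 191.8]
0.004 0.003 bar near top/bot [400.0, 224.4] [399.9, 214.7] far top [400.1, 455.2] case top near edge [223.5, 193.6] [576.2, 193.0]
0.006 0 bar near top/bot [399.9, 216.1] [399.8, 207.4] far top [400.1, 445.0] case top near edge [226.0, 187.4] [573.7, 186.9]
0.006 0.003 bar near top/bot [399.9, 218.2] [399.8, 209.1] far top [400.1, 451.1] case top near edge [222.8, 188.6] [576.9, 188.0]
[238, 235, 236, 237, 239, 236, 237, 236, 124, 2, 16, 24, 24, 44, 89, 95, 113, 138, 159, 188, 178, 141, 97, 31, 31, 37, 38, 35, 33, 33, 32, 38, 35, 45, 53, 56, 67, 65, 69, 75]
[64, 67, 64, 71, 64, 65, 65, 66, 65, 65, 68, 60, 106, 127, 63, 36, 45, 38, 37, 45, 41, 43, 45, 41, 45]
case edge [247, 247, 247, 247, 247, 247, 247, 251, 204, 73, 69, 54, 93, 97, 95, 97, 104, 116, 124, 139, 144, 143, 142] [237, 240, 237, 236, 238, 238, 240, 215, 97, 79, 70, 65, 91, 95, 93, 100, 113, 136, 158, 185, 189, 156, 142]
```

Call:
{"api": "move_arm", "payload": {"targets": [{"dx": 0.08,"dy": -0.19,"dz": 0,"rx": 0,"ry": 0,"rz": 0.06},{"dx": 0,"dy": 0,"dz": -0.5,"rx": 0,"ry": 0,"rz": 0},{"dx": 0,"dy": 0,"dz": -1,"rx": 0,"ry": 0,"rz": 0},{"dx": 0,"dy": 0,"dz": -1,"rx": 0,"ry": 0,"rz": 0},{"dx": 0,"dy": 0,"dz": -1,"rx": 0,"ry": 0,"rz": 0},{"dx": 0,"dy": 0,"dz": -1,"rx": 0,"ry": 0,"rz": 0},{"dx": 0,"dy": 0,"dz": -1,"rx": 0,"ry": 0,"rz": 0},{"dx": 0,"dy": 0,"dz": -0.8,"rx": 0,"ry": 0,"rz": 0},{"dx": 0,"dy": 0,"dz": -0.5,"rx": 0,"ry": 0,"rz": 0},{"dx": 0,"dy": 0,"dz": 0,"rx": 0,"ry": 0,"rz": 0}]}}

```text
t: 16.6
tcp_pos: [0.5215, -0.2265, 0.1362]
tool_rot: [-0.156, 0.988, 0.001, -0.001]
force: [1.2, -0.4, -6.1]
finger_gap: 0.168
gripper_force: 78.6
```

Call:
{"api": "move_arm", "payload": {"targets": [{"dx": 0,"dy": 0,"dz": -0.3,"rx": 0,"ry": 0,"rz": 0},{"dx": 0,"dy": 0,"dz": -0.2,"rx": 0,"ry": 0,"rz": 0},{"dx": 0,"dy": 0,"dz": -0.2,"rx": 0,"ry": 0,"rz": 0},{"dx": 0,"dy": 0,"dz": 0,"rx": 0,"ry": 0,"rz": 0},{"dx": 0,"dy": 0,"dz": 0,"rx": 0,"ry": 0,"rz": 0},{"dx": 0,"dy": 0,"dz": 0,"rx": 0,"ry": 0,"rz": 0},{"dx": 0,"dy": 0,"dz": 0,"rx": 0,"ry": 0,"rz": 0},{"dx": 0,"dy": 0,"dz": 0,"rx": 0,"ry": 0,"rz": 0},{"dx": 0,"dy": 0,"dz": 0,"rx": 0,"ry": 0,"rz": 0},{"dx": 0,"dy": 0,"dz": 0,"rx": 0,"ry": 0,"rz": 0}]}}

```text
t: 17.85
tcp_pos: [0.5221, -0.2271, 0.1198]
tool_rot: [-0.156, 0.988, -0.0, 0.0]
force: [0.2, -0.7, -6.8]
finger_gap: 0.167
gripper_force: 78.6
```

Call:
{"api": "move_arm", "payload": {"targets": [{"dx": 0,"dy": 0,"dz": -0.06,"rx": 0,"ry": 0,"rz": 0},{"dx": 0,"dy": 0,"dz": -0.06,"rx": 0,"ry": 0,"rz": 0},{"dx": 0,"dy": 0,"dz": -0.06,"rx": 0,"ry": 0,"rz": 0},{"dx": 0,"dy": 0,"dz": -0.06,"rx": 0,"ry": 0,"rz": 0},{"dx": 0,"dy": 0,"dz": -0.06,"rx": 0,"ry": 0,"rz": 0},{"dx": 0,"dy": 0,"dz": 0,"rx": 0,"ry": 0,"rz": 0},{"dx": 0,"dy": 0,"dz": 0,"rx": 0,"ry": 0,"rz": 0},{"dx": 0,"dy": 0,"dz": 0,"rx": 0,"ry": 0,"rz": 0},{"dx": 0,"dy": 0,"dz": 0,"rx": 0,"ry": 0,"rz": 0},{"dx": 0,"dy": 0,"dz": 0,"rx": 0,"ry": 0,"rz": 0}]}}

```text
t: 19.1
tcp_pos: [0.5221, -0.2271, 0.1123]
tool_rot: [-0.156, 0.988, -0.0, 0.0]
force: [0.3, 0.2, -5.4]
finger_gap: 0.169
gripper_force: 78.6
```

Call:
{"api": "move_arm", "payload": {"targets": [{"dx": 0,"dy": 0,"dz": -0.04,"rx": 0,"ry": 0,"rz": 0},{"dx": 0,"dy": 0,"dz": -0.02,"rx": 0,"ry": 0,"rz": 0},{"dx": 0,"dy": 0,"dz": -0.02,"rx": 0,"ry": 0,"rz": 0},{"dx": 0,"dy": 0,"dz": 0,"rx": 0,"ry": 0,"rz": 0},{"dx": 0,"dy": 0,"dz": 0,"rx": 0,"ry": 0,"rz": 0},{"dx": 0,"dy": 0,"dz": 0,"rx": 0,"ry": 0,"rz": 0},{"dx": 0,"dy": 0,"dz": 0,"rx": 0,"ry": 0,"rz": 0},{"dx": 0,"dy": 0,"dz": 0,"rx": 0,"ry": 0,"rz": 0},{"dx": 0,"dy": 0,"dz": 0,"rx": 0,"ry": 0,"rz": 0},{"dx": 0,"dy": 0,"dz": 0,"rx": 0,"ry": 0,"rz": 0}]}}

```text
t: 20.35
tcp_pos: [0.522, -0.227, 0.1103]
tool_rot: [-0.156, 0.988, 0.0, -0.0]
force: [-0.5, 0.6, -6.1]
finger_gap: 0.169
gripper_force: 78.7
```

Call:
{"api": "move_arm", "payload": {"targets": [{"dx": 0,"dy": 0,"dz": -0.02,"rx": 0,"ry": 0,"rz": 0},{"dx": 0,"dy": 0,"dz": -0.02,"rx": 0,"ry": 0,"rz": 0},{"dx": 0,"dy": 0,"dz": -0.02,"rx": 0,"ry": 0,"rz": 0},{"dx": 0,"dy": 0,"dz": 0,"rx": 0,"ry": 0,"rz": 0},{"dx": 0,"dy": 0,"dz": 0,"rx": 0,"ry": 0,"rz": 0},{"dx": 0,"dy": 0,"dz": 0,"rx": 0,"ry": 0,"rz": 0},{"dx": 0,"dy": 0,"dz": 0,"rx": 0,"ry": 0,"rz": 0},{"dx": 0,"dy": 0,"dz": 0,"rx": 0,"ry": 0,"rz": 0},{"dx": 0,"dy": 0,"dz": 0,"rx": 0,"ry": 0,"rz": 0},{"dx": 0,"dy": 0,"dz": 0,"rx": 0,"ry": 0,"rz": 0}]}}

```text
t: 21.6
tcp_pos: [0.5222, -0.2272, 0.109]
tool_rot: [-0.156, 0.988, -0.0, 0.0]
force: [-1.9, -2.6, -1.3]
finger_gap: 0.165
gripper_force: 79.2
```

Contact: the vertical force has dropped from about 6 N to 1.3 N, within about 1 mm of home height. Releasing.

Call:
{"api": "move_arm", "payload": {"targets": [{"dx": 0,"dy": 0,"dz": 0,"rx": 0,"ry": 0,"rz": 0},{"dx": 0,"dy": 0,"dz": 0,"rx": 0,"ry": 0,"rz": 0},{"dx": 0,"dy": 0,"dz": 0,"rx": 0,"ry": 0,"rz": 0},{"dx": 0,"dy": 0,"dz": 0,"rx": 0,"ry": 0,"rz": 0},{"dx": 0,"dy": 0,"dz": 0,"rx": 0,"ry": 0,"rz": 0},{"dx": 0,"dy": 0,"dz": 0,"rx": 0,"ry": 0,"rz": 0},{"dx": 0,"dy": 0,"dz": 0,"rx": 0,"ry": 0,"rz": 0},{"dx": 0,"dy": 0,"dz": 0.4,"rx": 0,"ry": 0,"rz": 0},{"dx": 0,"dy": 0,"dz": 0.7,"rx": 0,"ry": 0,"rz": 0},{"dx": 0,"dy": 0,"dz": 1,"rx": 0,"ry": 0,"rz": 0}], "claw": 70}}

```text
t: 22.85
tcp_pos: [0.5218, -0.2269, 0.1619]
tool_rot: [-0.155, 0.988, 0.0, -0.0]
force: [0.2, 0.7, -1.0]
finger_gap: 0.704
gripper_force: 0.0
```

Call:
{"api": "move_arm", "payload": {"targets": [{"dx": 0,"dy": 0,"dz": 1,"rx": 0,"ry": 0,"rz": 0},{"dx": 0,"dy": 0,"dz": 1,"rx": 0,"ry": 0,"rz": 0},{"dx": 0,"dy": 0,"dz": 1,"rx": 0,"ry": 0,"rz": 0},{"dx": 0,"dy": 0,"dz": 1,"rx": 0,"ry": 0,"rz": 0},{"dx": 0,"dy": 0,"dz": 1,"rx": 0,"ry": 0,"rz": 0},{"dx": 0,"dy": 0,"dz": 1,"rx": 0,"ry": 0,"rz": 0},{"dx": 0,"dy": 0,"dz": 1,"rx": 0,"ry": 0,"rz": 0},{"dx": 0,"dy": 0,"dz": 0,"rx": 0,"ry": 0,"rz": 0},{"dx": 0,"dy": 0,"dz": 0,"rx": 0,"ry": 0,"rz": 0},{"dx": 0,"dy": 0,"dz": 0,"rx": 0,"ry": 0,"rz": 0}]}}

```text
t: 24.1
tcp_pos: [0.5214, -0.2266, 0.3349]
tool_rot: [-0.155, 0.988, 0.001, -0.001]
force: [-0.1, 0.2, 0.2]
finger_gap: 0.701
gripper_force: 0.0
```

```bash
python3 - <<'E'
from h import *
m=cams.camera_model("wrist");w=cams.snapshot("wrist")[:,:,::-1]
s=cams.snapshot("side")[:,:,::-1]
# predicted home outlines on wrist view
c=[.5199,-.2292];a=np.radians(108.0);Rb=np.array([[np.cos(a),-np.sin(a)],[np.sin(a),np.cos(a)]])
w=cv2.resize(w,(800,500),interpolation=cv2.INTER_CUBIC)[:, :480+120]
for x,y,z in((0,.046,.1293),(0,-.046,.1293),(.07,.05,.0943),(-.07,.05,.0943),(.085,.0675,.014),(-.085,.0675,.014)):
    u=w2px(m,np.r_[Rb@[x,y]+c,z])*1.25;print(u.round(1));cv2.circle(w,tuple(int(k) for k in u),2,(0,0,255),-1)
s=s[120:290,180:440];s=cv2.resize(s,(600,392))[:100+292]
o=np.zeros((600,800,3),np.uint8);w2=cv2.resize(w,(400,333));o[:333,:400]=w2
o=np.zeros((600,800,3),np.uint8);o[:500,:520]=w[:,80:600];o[:,520:]=0
s2=cv2.resize(s,(280,183));o[:183,520:]=s2
cv2.imwrite("pics/end.png",o)
E
```

```text
[395.3 163.5]
[395.9 262.4]
[468.5 155.7]
[322.6 156.2]
[470.2 134.9]
[321.4 135.3]
```

View pics/end.png

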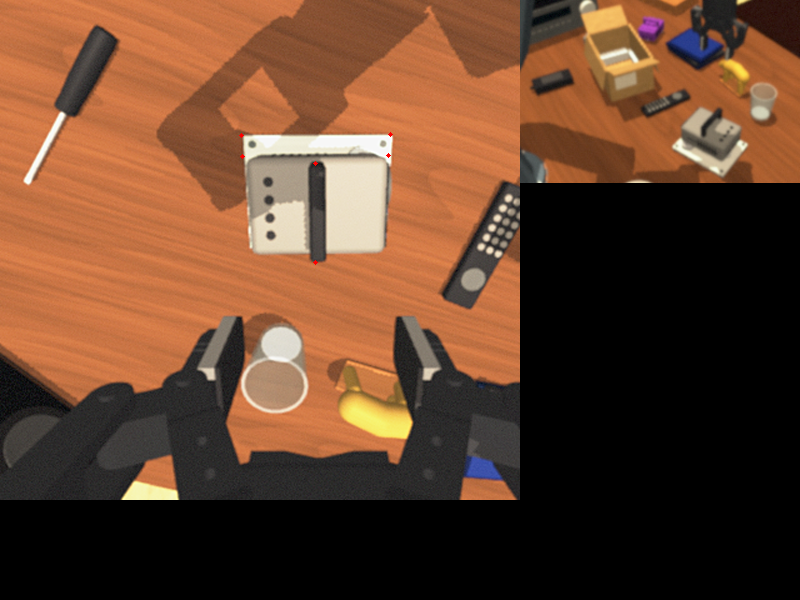

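The projector sits level and square on the base. The bar (312–320, 163–262) and the case edge match the predicted home position, with the same 2 px offset the base corners show. Both flaps are still folded back and the bystanders are where they were. The gripper is clear, so I'm handing in.

```bash
python3 -c "
from station import order
print(order.sign_off())"
```

```text
the job is handed in; nothing more can be done
None
```

I folded both flaps back, set the projector down on the base and released it, and handed the job in at about 24 s; the final pictures show it seated at home, but the hand-in returned no verdict.

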